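# Hang the parts tray on the display rack

### The job

First take the tin that stands in the way in front of the rack and stand it upright on the cork mat. Then pick up the steel tray and, with its front tipped up by about 20 degrees, hook the lip along its back over the middle of the rack's rail; keep hold of it and swing the front down until the tray hangs level with its back flat against the board, and only then let go. Leave the other things on the counter where they are.

Things in the scene. Friction and masses are not known exactly. Their poses are not given: they have to be found in the camera images.
- rack: Fixed wooden rack, yaw varies. Origin on the counter below the middle of its rail; the tray hangs on its -x side (towards the robot), y runs along the rail, z up. Two posts 18 mm wide (y), 228 mm tall, at y = -165 and +165 mm, x = 0 to 24 mm, on feet 18 mm high, 30 mm wide, from x = -30 to +120 mm. Nothing is above the rail.
- rail_mid (a point): Middle of the rail, on its axis, 185 mm above the counter, over the rack's origin; axes as the rack's. The rail is a round steel bar, 14 mm in diameter, along y from post to post.
- board_face (a point): Middle of the upright front face of the rack's wooden backing board, against which the hung tray's back rests: 11 mm to -x of the rail's axis and 105 mm above the counter; the board is 315 mm long (y) and 35 mm tall. Axes as the rack's.
- tray_grip (a point): Centre of the tray's wooden grip, 105 mm above the tray's underside. Axes are the tray's: +x to its back (lip side), z up. The grip is a bar 80 mm long (x), 20 mm thick (y), 36 mm tall (z) on a thin divider in the x-z plane; pinch it across y, leaning at any angle. The tray weighs 0.4 to 0.65 kg; its centre of mass is about 19 mm behind (+x) and 60 mm below this point.
- tray_lip (a point): Middle of the roof of the lip's slot: 71 mm behind (+x) and 5 mm above tray_grip in the tray's axes. Lip 150 mm wide (y), 4 mm thick; it turns down behind a slot 22 mm wide (x), open below; its leg ends 21 mm below the roof, flared outward. Hung, the roof rests on the rail: this point is 7 mm above the rail's axis, within 4 mm before or behind it, tray x along rack x; weight swings it to the board.
- tray_front (a point): Middle of the top edge of the tray's front wall: 50 mm to -x of and 51 mm below tray_grip in the tray's axes. The loose steel tray stands on the counter, open-topped, 110 mm deep (x), 150 mm wide (y); front and side walls 54 mm tall, 4 mm thick; back plate 114 mm tall, its rear face 60 mm behind tray_grip.
- tin_center (a point): Centre (65 mm above its foot) of a loose plain closed steel tin, 58 mm in diameter, 130 mm tall, 0.25 to 0.5 kg, upright on the counter under the place where the tray must hang.
- mat: Fixed round cork mat, 170 mm in diameter, 4 mm thick, on the counter; origin at the centre of its underside.
- jar: Bystander, leave alone: amber glass jar with a steel cap, 68 mm across, 100 mm tall; origin at the middle of its underside.
- carton: Bystander, leave alone: cardboard carton 100 x 80 x 70 mm tall; origin at the middle of its underside.
- wrench: Bystander, leave alone: steel wrench 180 mm long lying flat; origin at the tool's middle on the underside, x along it.
- screwdriver: Bystander, leave alone: screwdriver 200 mm long lying flat; origin at the tool's middle on the underside, x along it.
- spool: Bystander, leave alone: empty wooden spool 70 mm across, 55 mm tall, standing upright; origin at the middle of its underside.
Mind the look-alikes: they are no part of the job. Of the things that look like the part that bears tin_center, take the one that is farthest to the robot's left at the start.

How it is judged:
By the outcome, as a careful person would: the job done as asked, in the order asked, and still so for the second after the job is handed in, with the robot touching nothing.
It also fails if it takes over 64 s, if anything falls off the work surface, if the arm or the gripper's body presses on something with over 40 N, if the wrist force passes 120 N, or if a joint passes its speed limit or range.

### The arm

A 6-joint arm with a two-finger parallel gripper is mounted at the origin on the work surface. World frame = base frame: x ahead of the robot, y to its left, z up, the work surface at z = 0. Lengths are in mm, angles in rad, forces in N, time in s.
With the tool pointing down it reaches from about 275 to 1000 mm from the base axis. Payload 8.4 kg.
Tool frame: the origin (TCP) lies midway between the tips of the shut fingers; the grasp point (between the pads) lies 19 mm behind it; y points along the fingers, z is the direction in which the jaws open and shut, and the axes are right-handed (so a half turn about y gives the same grasp; the last joint's range is limited). The gripper opens to 85 mm and grips with 20 to 120 N. Pads are 22 mm wide; open, the fingers measure 114 mm over their backs; the gripper's body (76 mm by 85 mm) begins 54 mm behind the grasp point. The pads swing forward as they close: fully open they stand 13 mm farther back than shut.
Start: joints at [-1.221, 0.353, 1.633, -0, 1.155, -0.002], TCP at [215.366, -586.724, 231.281] pointing down, gripper open.
Joint ranges: [-2.63, 2.63], [-0.92, 2.1], [0.06, 2.66], [-1.3, 4.44], [0, 2.69], [-3.02, 3.02]. Speed limits (rad/s): [2.22, 2.22, 2.79, 3.14, 3.14, 3.14].

### API

Orientations are given as [roll, pitch, yaw] about the fixed x, y, z axes, in that order (R = Rz(yaw) Ry(pitch) Rx(roll)).
In Python, from rig import r, imaging gives the robot as it stands. The module is installed in compiled form; this text tells all that it offers.
- The arm moves only by the tool send_rows, never from a script. Its argument "series" is a list of rows, each a list of 6 numbers: the shift along the tool's x, y, z in m, then the turn, a rotation vector about the tool's x, y, z in degrees. In form: [[dx, dy, dz, ax, ay, az], ...]. A call has 1 to 8 rows; each row shifts and turns the commanded pose from where the row before left it, along the tool's axes as they then stand; what a row does not reach is not made up. A row lasts 1/10 s, in which the tool goes at most 50 mm and 8.59 degrees, less where a joint would pass 70% of its speed; a pose out of reach is approached as far as the arm can. A call is refused whole if a number of a shift passes 0.05 or a number of a turn 8.59, either way. A call with a gripper value outside its range is refused whole. "gripper" is the opening, from 0 (shut) to 1 (fully open), set as the call begins (left out, the last holds). The fingers move at their own pace and stop on an object; "squeeze" is the grip in N (left out, the last holds). Time passes only in rows, so rows that do not move let the fingers close. It gives the time, the measured TCP pose, the force and the opening at its end, in the units of the state.
- r.sense(): the state, without advancing time (a new reading comes with each control period).
- imaging.grab_frame(name): name is "side" or "top" or "wrist"; returns a dict with "frame" (400x640x3 uint8, red, green, blue), "depth" (400x640 float32, mm along the optical axis (not along the pixel's ray), 0 where there is no reading), "intrinsics" (3x3 intrinsics, pixels), "origin" and "rotation" of the camera in the world. Camera axes: x right, y down, z forward; pixel columns grow to the right and rows downward; lengths in mm; the calibration is good to about 2 mm. A picture is of the moment at which its call begins.
- r.sign_off(): hands the job in, once; it reports no verdict.
The state is a dict: "clock": time; "qpos": joint angles; "qvel": joint speeds; "joint_efforts": joint torques, N m; "eef_pos": TCP position; "tcp_rot": TCP orientation; "contact_force": force on the tool from outside, world axes, zero at the start; "wrist_torque": the same for the moment, N m; "opening": opening from 0.0 (shut) to 1.0 (fully open).
Only numpy, scipy, OpenCV 4.12 (cv2) and the standard library are available. Lean on these libraries where they do the work, as an engineer would, in place of code of your own. Each camera call takes 0.05 s, during which the arm holds its last target.

## Working session

There is one attempt and no reset: what is moved stays moved. The work goes in short steps, Python scripts to look and compute and a tool call to move; the robot and the scene stay as the last step left them, time stands still between calls to the robot, and variables do not carry over. Pictures are saved under pics/ and viewed, and the job is handed in when it is done.

Besides the shell and the picture viewer there is one more tool, called after ">>>" as name([rows], argument=value, ...), one row to a line, values as JSON. send_rows: Moves the arm, as the interface text tells. Its arguments: {"type":"object","properties":{"series":{"type":"array","items":{"type":"array","items":{"type":"number"}}},"gripper":{"type":"number"},"squeeze":{"type":"number"}},"required":["series"]}

```bash
mkdir -p pics; python3 - <<'E'
from rig import r, imaging
import cv2,pickle
print(r.sense())
for n in("side","top","wrist"):
    f=imaging.grab_frame(n); pickle.dump(f,open(f"{n}0.pkl","wb"))
    cv2.imwrite(f"pics/{n}0.png",f["frame"][:,:,::-1]); print(n,f["intrinsics"].tolist(),f["origin"],f["rotation"].tolist())
E
```

```text
{'clock': 0.0, 'qpos': array([-1.22139470e+00,  3.53661370e-01,  1.63415611e+00, -2.41450225e-06,
        1.15519130e+00, -2.39438592e-03]), 'qvel': array([ 0.00012447, -0.00057714,  0.00134262, -0.00119842,  0.00036658,
       -0.0008646 ]), 'joint_efforts': array([ 9.15838500e-04, -6.05254483e+01, -3.42065191e+01,  8.55662438e-05,
        9.43064078e-03, -3.13211115e-05]), 'eef_pos': array([ 215.20104844, -586.26342653,  230.54402184]), 'tcp_rot': array([-1.57221245e+00,  1.18317614e-06, -2.78979567e+00]), 'contact_force': array([0.12319497, 0.12136161, 0.2035846 ]), 'wrist_torque': array([-0.03247309,  0.03418187,  0.00620971]), 'opening': 0.9987420432358335}
side [[371.8224187714124, 0.0, 315.9985358066758], [0.0, 371.8224187714124, 192.52868981793142], [0.0, 0.0, 1.0]] [ 244.16110776  673.14634636 1066.87487987] [-2.4958484054059684, -0.009687949103929006, -2.7086169667399624]
top [[447.79013953848244, 0.0, 318.24539559381276], [0.0, 447.79013953848244, 194.3021055468509], [0.0, 0.0, 1.0]] [ 461.35351973    8.95507757 1616.63016711] [-3.0761719963725778, -0.0013630685463386083, -1.5670122541785012]
wrist [[317.9628375878074, 0.0, 318.26059051752367], [0.0, 317.9628375878074, 199.77943237988367], [0.0, 0.0, 1.0]] [ 289.58962289 -558.24695462  373.14848237] [2.824395605453901, 0.0007532523901343513, -1.219649126371468]
```

View pics/side0.png

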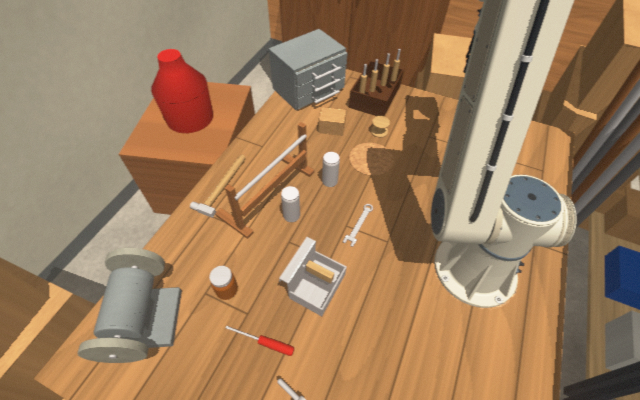

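View pics/top0.png

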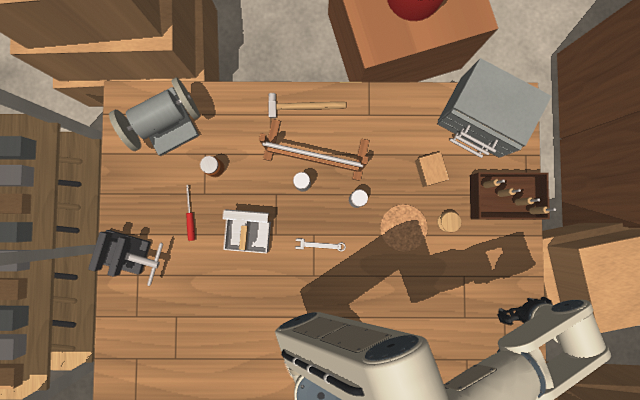

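View pics/wrist0.png

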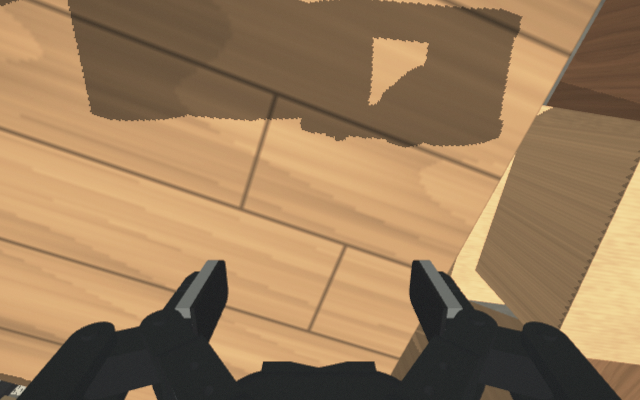

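```bash
cat > h.py <<'E'
import numpy as np,cv2,pickle
from scipy.spatial.transform import Rotation as R
def Rm(f): return R.from_euler('xyz',f["rotation"]).as_matrix()
def ray(f,u,v):
    K=f["intrinsics"]; d=np.stack([(np.asarray(u,float)-K[0,2])/K[0,0],(np.asarray(v,float)-K[1,2])/K[1,1],np.ones(np.shape(u))],-1)
    return d@Rm(f).T
def onz(f,u,v,z):
    d=ray(f,u,v); o=f["origin"]; return o+d*((z-o[2])/d[...,2])[...,None]
def cloud(f):
    v,u=np.mgrid[:400,:640]; return f["origin"]+ray(f,u,v)*f["depth"][...,None]
def proj(f,p):
    c=(np.asarray(p)-f["origin"])@Rm(f); K=f["intrinsics"]
    return np.stack([c[...,0]/c[...,2]*K[0,0]+K[0,2],c[...,1]/c[...,2]*K[1,1]+K[1,2]],-1)
E
python3 - <<'E'
from h import *
for n in("top","side"):
    f=pickle.load(open(n+"0.pkl","rb")); P=cloud(f)
    print(n,"table z",np.median(P[300:310,120:200,2]) if n=="top" else np.median(P[300:320,380:420,2]))
    np.save(n+"P.npy",P)
f=pickle.load(open("top0.pkl","rb"));P=np.load("topP.npy")
np.set_printoptions(linewidth=250,suppress=True,precision=0)
print(P[204:256:2,220:274:2,2].astype(int))
def box(name,u0,u1,v0,v1,z0,z1):
    S=P[v0:v1,u0:u1].reshape(-1,3);S=S[(S[:,2]>z0)&(S[:,2]<z1)]
    (c,s,a)=cv2.minAreaRect(S[:,:2].astype(np.float32)); print(name,len(S),"med z",np.median(S[:,2]),"rect",np.round(c,1),np.round(s,1),round(a,1),"mean",S.mean(0).round(1),"circ",[np.round(q,1) for q in cv2.minEnclosingCircle(S[:,:2].astype(np.float32))])
box("tinL",285,320,165,195,115,150)
box("tinR",345,375,185,212,115,150)
box("jar",195,225,150,180,85,115)
box("rail",255,375,130,175,165,205)
box("posts",255,375,120,180,210,250)
box("spool",435,470,205,240,40,70)
box("carton",410,455,145,195,55,85)
im=f["frame"][100:270,170:480,::-1]
cv2.imwrite("pics/crop.png",cv2.resize(im,None,fx=2.5,fy=2.5,interpolation=cv2.INTER_CUBIC))
s=pickle.load(open("side0.pkl","rb"))
cv2.imwrite("pics/crops.png",cv2.resize(s["frame"][120:330,180:400,::-1],None,fx=2.8,fy=2.8,interpolation=cv2.INTER_CUBIC))
E
```

```text
top table z -1.099984243059339
side table z 1.6264775349658294
[[   0    0    3   -3    0    3    8   -5    0    0    0    5    0    5    0   -3    0    2    0   -4   -1   -5   -2    2   -7    2    0]
 [  -6   -2    0    0    1   -1    1   -2   -2   -5    2    0   -2    1    2   -7   -3    1   -2   -1   -2    2    2   -4   -7    0    1]
 [   1   -9   -4    1    0   -3   -2    0   -2    2    2   -7    4   -3    0    3   -1    2    0    0 1616    1    3    0   -1   -2   -5]
 [   2   10  113   91   96   93   96   90   85   90    1    3    2    0    0    4    1    2   -5   -1   -4   -1   -3   -4   -3    1    3]
 [  -1    2  111  111  114  108  112  114  108  111  110  117  112  113  108   98   94   95   96   91   92   87    5    2    0    7    0]
 [  -2   -1  114  108  115  116  115  109  113  110  115  113  114  111  111  116  105  113  113  113  111  111  106  111  108    3    0]
 [   0    1  114  114  112  114  111  110  113  111  114  111  112  114  110  115  113  116  116  112  109  115  114  120   -5    0   -1]
 [  -3    1  113  114  114  119  114  112  116  116  122  115  116  116
[... 2809 characters left out ...]
loat64(28.2)]
jar 249 med z 99.51287597050964 rect [661. 382.] [58. 58.] 49.3 mean [661. 380.  99.] circ [array([662., 381.]), np.float64(30.0)]
rail 459 med z 190.11768881094645 rect [692.  25.] [344.  29.] 77.3 mean [685.  28. 190.] circ [array([686.,  26.]), np.float64(171.9)]
posts 104 med z 226.6460921573422 rect [696.  23.] [347.  24.] 77.6 mean [696.  23. 226.] circ [array([696.,  23.]), np.float64(173.9)]
spool 315 med z 54.416659958759055 rect [ 471. -455.] [67. 66.] 90.0 mean [ 470. -455.   55.] circ [array([ 471., -455.]), np.float64(34.9)]
carton 676 med z 69.62405839160658 rect [ 654. -393.] [100.  83.] 16.0 mean [ 654. -392.   69.] circ [array([ 654., -392.]), np.float64(62.2)]
```

View pics/crop.png

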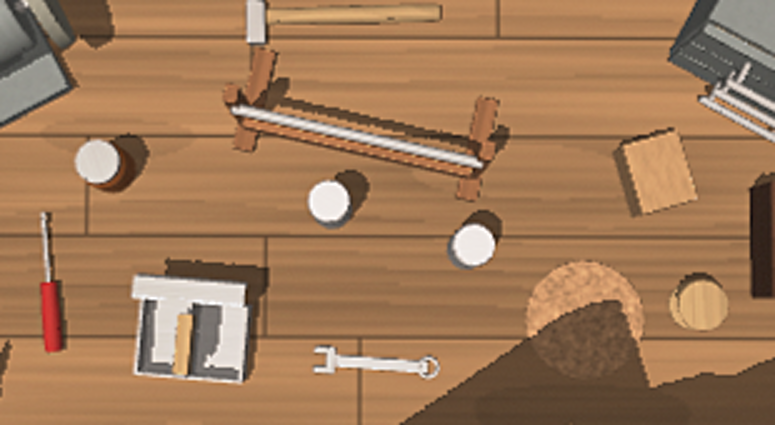

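View pics/crops.png

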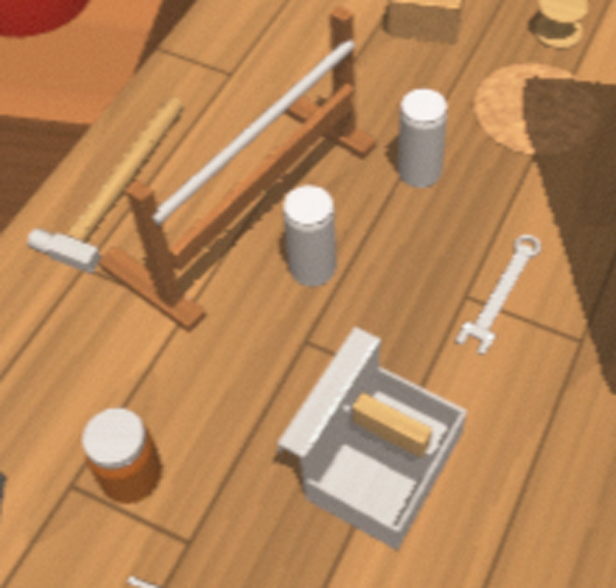

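```bash
python3 - <<'E'
from h import *
np.set_printoptions(suppress=True,precision=2)
f=pickle.load(open("top0.pkl","rb"));P=np.load("topP.npy");s=pickle.load(open("side0.pkl","rb"));
def hsv(f): return cv2.cvtColor(f["frame"],cv2.COLOR_RGB2HSV)
def rect(mask,z,f,name):
    v,u=np.nonzero(mask); Q=onz(f,u,v,z)[:,:2].astype(np.float32)
    c,sz,a=cv2.minAreaRect(Q); print(name,len(u),"c",np.array(c),"mean",Q.mean(0),"size",np.array(sz),"ang",round(a,2)); return Q
def sub(m,u0,u1,v0,v1):
    o=np.zeros_like(m);o[v0:v1,u0:u1]=m[v0:v1,u0:u1];return o
Z=P[...,2]
H=hsv(f)
# grip: wood coloured, tall
g=sub((Z>112)&(H[...,1]>70),225,270,215,256); Q=rect(g,123,f,"grip")
vx,vy,x0,y0=cv2.fitLine(Q,cv2.DIST_L2,0,.01,.01).ravel(); print(" dir",np.degrees(np.arctan2(vy,vx)))
l=sub((Z>100)&(H[...,1]<60)&(Z<200),218,276,205,228); Q=rect(l,114,f,"lip"); 
vx,vy,x0,y0=cv2.fitLine(Q,cv2.DIST_L2,0,.01,.01).ravel(); print(" dir",np.degrees(np.arctan2(vy,vx)))
# rail
r=sub((H[...,1]<50)&(H[...,2]>120),258,368,130,175); Q=rect(r,190,f,"railtop")
vx,vy,x0,y0=cv2.fitLine(Q,cv2.DIST_HUBER,0,.01,.01).ravel(); print(" line",vx,vy,x0,y0,np.degrees(np.arctan2(vy,vx)))
p=sub((Z>212)&(Z<245),255,375,120,180)
n,L,st,ce=cv2.connectedComponentsWithStats(p.astype(np.uint8))
for i in range(1,n):
    if st[i,4]>15: print("post",st[i],onz(f,ce[i][0],ce[i][1],228))
m=sub((H[...,1]>60)&(Z<12)&(H[...,0]<14),378,430,200,252)
for nm,F,rng,z in(("tintop",f,(288,316,168,193),130),("tinRtop",f,(345,373,186,210),130)):
    h=hsv(F); mm=sub((h[...,1]<40)&(h[...,2]>200),*rng); v,u=np.nonzero(mm);print(nm,len(u),onz(F,u,v,z).mean(0))
# side
h=hsv(s); 
mm=sub((h[...,1]<40)&(h[...,2]>215),280,302,185,200); v,u=np.nonzero(mm); print("tin side",len(u),onz(s,u,v,130).mean(0))
# mat from top: edge clicks in crop -> left, top, right
for (a,b) in [(527,305),(585,261),(643,312),(540,280),(628,283),(560,373)]:
    print("mat",onz(f,170+a/2.5,100+b/2.5,4))
E
```

```text
grip 160 c [405.08 260.51] mean [414.13 256.83] size [ 42.07 100.59] ang 67.79
 dir -6.22693
lip 404 c [485.5  251.63] mean [485.16 251.6 ] size [150.63  30.27] ang 85.46
 dir 85.52935
railtop 425 c [651.72  34.9 ] mean [680.83  29.48] size [329.69  81.18] ang 77.79
 line 0.21309678 0.9770311 684.2908 27.773018 77.696106
post [259 133   7   9  50] [730.45 183.5  228.  ]
post [361 156   8   9  51] [ 659.97 -136.95  228.  ]
tintop 192 [606.43  65.06 130.  ]
tinRtop 203 [ 548.43 -128.75  130.  ]
tin side 175 [606.98  64.66 130.  ]
mat [ 468.09 -218.11    4.  ]
mat [ 531.73 -302.09    4.  ]
mat [ 458.68 -384.86    4.  ]
mat [ 504.1  -237.03    4.  ]
mat [ 500.27 -363.76    4.  ]
mat [ 371.05 -264.87    4.  ]
```

```bash
cat > plan.py <<'E'
from h import *
from rig import r
import json
def pose(): 
    s=r.sense(); return np.array(s["eef_pos"]),R.from_euler('xyz',s["tcp_rot"])
def down(yaw,pitch=0): # tool down with x at yaw, then tilt about x-axis's perpendicular: pitch about tool-z(world horiz) deg
    return R.from_euler('z',yaw,degrees=True)*R.from_euler('y',pitch,degrees=True)*R.from_euler('x',-90,degrees=True)
def plan(wps,start=None):
    """wps: list of (pos,R,n)"""
    p,q=start or pose(); rows=[]
    for P,Q,n in wps:
        P=np.array(P,float); p0=p.copy(); q0=q; dv=(q0.inv()*Q).as_rotvec()
        for i in range(1,n+1):
            tp=p0+(P-p0)*i/n; tq=q0*R.from_rotvec(dv*i/n)
            a=np.round(q.inv().apply(tp-p)/1000,4); b=np.round((q.inv()*tq).as_rotvec(degrees=True),2)
            rows.append([float(x)+0. for x in a]+[float(x)+0. for x in b]); p=p+q.apply(a*1000); q=q*R.from_rotvec(b,degrees=True)
    for i in range(0,len(rows),8): print(json.dumps(rows[i:i+8]))
    print("end",p.round(1),q.as_euler('xyz',degrees=True).round(1)); return p,q
E
python3 - <<'E'
from plan import *
plan([((607,65,200),down(-12.3),20)])
E
```

```text
[[-0.0296, 0.0016, -0.0238, 0.0, -7.38, 0.0], [-0.0324, 0.0015, -0.0198, 0.0, -7.37, -0.01], [-0.0347, 0.0016, -0.0155, 0.0, -7.38, 0.0], [-0.0365, 0.0015, -0.0109, 0.0, -7.38, -0.01], [-0.0375, 0.0016, -0.0062, 0.01, -7.38, 0.0], [-0.0379, 0.0015, -0.0013, 0.0, -7.37, 0.0], [-0.0379, 0.0016, 0.0036, 0.0, -7.38, -0.01], [-0.037, 0.0015, 0.0085, 0.0, -7.38, 0.0]]
[[-0.0357, 0.0016, 0.0131, 0.0, -7.37, -0.01], [-0.0337, 0.0015, 0.0176, 0.0, -7.38, 0.0], [-0.0311, 0.0015, 0.0218, 0.0, -7.38, 0.0], [-0.0281, 0.0016, 0.0256, 0.0, -7.38, -0.01], [-0.0246, 0.0015, 0.029, 0.0, -7.37, 0.0], [-0.0207, 0.0015, 0.0319, 0.01, -7.38, -0.01], [-0.0164, 0.0016, 0.0343, 0.0, -7.38, 0.0], [-0.0118, 0.0015, 0.0361, 0.0, -7.37, 0.0]]
[[-0.0071, 0.0015, 0.0373, 0.0, -7.38, -0.01], [-0.0023, 0.0016, 0.0379, 0.0, -7.38, 0.0], [0.0026, 0.0015, 0.038, 0.0, -7.37, -0.01], [0.0075, 0.0015, 0.0372, 0.0, -7.38, 0.0]]
end [607.  65. 200.] [-90.   -0.  -12.3]
```

>>> send_rows([
  [-0.03,0.002,-0.024,0,-7.4,0],
  [-0.032,0.002,-0.02,0,-7.4,0],
  [-0.035,0.001,-0.016,0,-7.4,0],
  [-0.036,0.001,-0.011,0,-7.4,0],
  [-0.038,0.002,-0.006,0,-7.4,0],
  [-0.038,0.002,-0.001,0,-7.4,0],
  [-0.038,0.001,0.004,0,-7.4,0],
  [-0.037,0.001,0.008,0,-7.4,0],
], gripper=1, squeeze=60)

```text
clock: 0.95
eef_pos: [372.3, -323.7, 219.2]
tcp_rot: [-1.571, 0.0, -1.751]
contact_force: [0.1, -0.0, -0.2]
opening: 1.002
```

>>> send_rows([
  [-0.036,0.002,0.013,0,-7.4,0],
  [-0.034,0.002,0.018,0,-7.4,0],
  [-0.031,0.001,0.022,0,-7.4,0],
  [-0.028,0.001,0.026,0,-7.4,0],
  [-0.025,0.002,0.029,0,-7.4,0],
  [-0.021,0.002,0.032,0,-7.4,0],
  [-0.016,0.001,0.034,0,-7.4,0],
  [-0.012,0.001,0.036,0,-7.4,0],
])

```text
clock: 1.75
eef_pos: [528.4, -61.6, 207.1]
tcp_rot: [-1.571, 0.0, -0.718]
contact_force: [1.0, -1.2, -0.3]
opening: 1.004
```

>>> send_rows([
  [-0.007,0.002,0.037,0,-7.4,0],
  [-0.002,0.002,0.038,0,-7.4,0],
  [0.003,0.001,0.038,0,-7.4,0],
  [0.008,0.001,0.037,0,-7.1,0],
  [0,0,0,0,0,0],
  [0,0,0,0,0,0],
])

```text
clock: 2.35
eef_pos: [605.9, 67.3, 200.7]
tcp_rot: [-1.571, 0.001, -0.212]
contact_force: [-0.1, -0.9, 0.3]
opening: 0.999
```

```bash
python3 - <<'E'
from plan import *
from rig import imaging
s=r.sense();print(s["clock"],s["eef_pos"],np.degrees(s["tcp_rot"]),s["qpos"])
f=imaging.grab_frame("wrist"); cv2.imwrite("pics/w1.png",f["frame"][:,:,::-1])
print(proj(f,np.array([[607,65,130],[607,65,0]])))
plan([((607,65,76),down(-12.3),6)])
E
```

```text
2.35 [605.94070182  67.29075607 200.68936704] [-9.00372787e+01  6.17966983e-02 -1.21267074e+01] [ 1.08294675e-01  3.60001224e-01  1.69602284e+00 -3.14522552e-04
  1.08679707e+00 -1.25070450e+00]
[[315.10045242 216.45854983]
 [316.31634045 174.00042504]]
[[0.0003, 0.0208, -0.0002, 0.01, 0.02, -0.01], [0.0003, 0.0208, -0.0002, 0.0, 0.01, -0.01], [0.0003, 0.0208, -0.0001, 0.01, 0.02, -0.01], [0.0003, 0.0208, -0.0002, 0.01, 0.02, -0.01], [0.0003, 0.0208, -0.0002, 0.01, 0.01, -0.01], [0.0003, 0.0208, -0.0002, 0.0, 0.02, -0.02]]
end [607.  65.  76.] [-90.   -0.  -12.3]
```

View pics/w1.png

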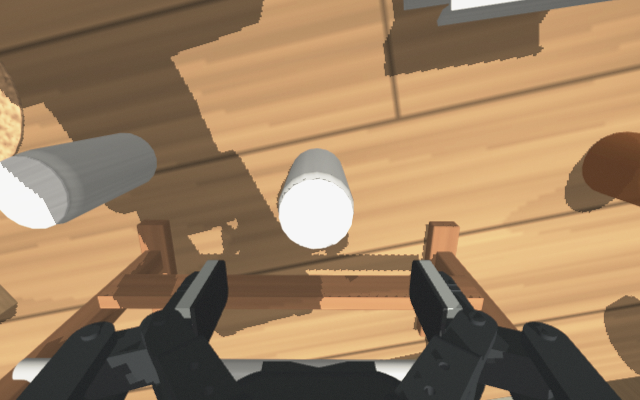

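>>> send_rows([
  [0,0.021,0,0,0,0],
  [0,0.021,0,0,0,0],
  [0,0.021,0,0,0,0],
  [0,0.021,-0.001,0,0,0],
  [0,0.021,0,0,0,0],
  [0,0.02,0,0,0,0],
  [0,0,0,0,0,0],
])

```text
clock: 3.1
eef_pos: [603.5, 64.3, 74.0]
tcp_rot: [-1.573, 0.005, -0.214]
contact_force: [-0.4, -0.3, -0.2]
opening: 0.995
```

>>> send_rows([
  [0,0,0,0,0,0],
  [0,0,0,0,0,0],
  [0,0,0,0,0,0],
  [0,0,0,0,0,0],
  [0,0,0,0,0,0],
], gripper=0)

```text
clock: 3.6
eef_pos: [607.1, 65.5, 78.0]
tcp_rot: [-1.571, -0.003, -0.212]
contact_force: [-0.9, -2.7, 6.7]
opening: 0.663
```

>>> send_rows([
  [0,-0.01,0,0,0,0],
  [0,-0.02,0,0,0,0],
  [0,-0.02,0,0,0,0],
  [0,-0.03,0,0,0,0],
  [0,-0.03,0,0,0,0],
  [0,-0.03,0,0,0,0],
  [0,-0.02,0,0,0,0],
  [0,0,0,0,0,0],
])

```text
clock: 4.4
eef_pos: [607.5, 66.1, 239.9]
tcp_rot: [-1.569, -0.005, -0.212]
contact_force: [0.1, -0.0, -3.0]
opening: 0.666
```

```bash
python3 - <<'E'
from plan import *
from rig import imaging
s=r.sense();print(s["clock"],s["eef_pos"],s["opening"],s["contact_force"])
f=imaging.grab_frame("side"); cv2.imwrite("pics/s2.png",f["frame"][:,:,::-1])
plan([((446,-302,s["eef_pos"][2]),down(-12.2),14)])
E
```

```text
4.4 [607.54915329  66.14512858 239.94686518] 0.6657592026061944 [ 0.05084217 -0.04398348 -2.9801469 ]
[[-0.0057, -0.0002, -0.0281, 0.0, 0.0, 0.01], [-0.0057, -0.0002, -0.0281, -0.01, 0.01, 0.01], [-0.0056, -0.0002, -0.0281, 0.0, 0.0, 0.01], [-0.0057, -0.0002, -0.0281, -0.01, 0.01, 0.01], [-0.0057, -0.0002, -0.0282, 0.0, 0.0, 0.01], [-0.0056, -0.0002, -0.0281, 0.0, 0.0, 0.01], [-0.0057, -0.0002, -0.0281, -0.01, 0.01, 0.01], [-0.0057, -0.0001, -0.0281, 0.0, 0.0, 0.01]]
[[-0.0056, -0.0002, -0.0281, -0.01, 0.01, 0.01], [-0.0057, -0.0002, -0.0281, 0.0, 0.0, 0.01], [-0.0057, -0.0002, -0.0282, 0.0, 0.0, 0.01], [-0.0056, -0.0001, -0.0281, -0.01, 0.01, 0.01], [-0.0057, -0.0002, -0.0281, 0.0, 0.0, 0.01], [-0.0056, -0.0002, -0.0281, -0.01, 0.01, 0.01]]
end [ 446. -302.  240.] [-90.   -0.  -12.2]
```

View pics/s2.png

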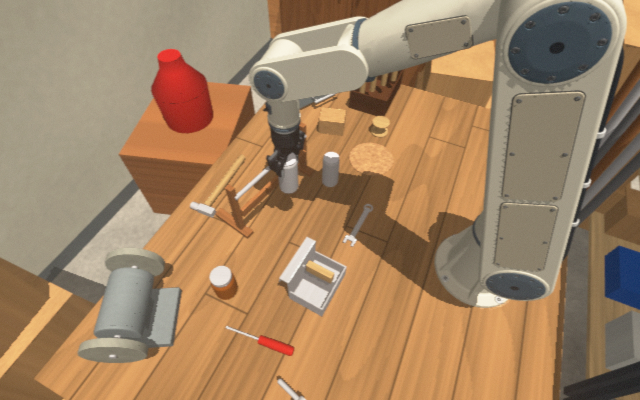

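>>> send_rows([
  [-0.003,0,-0.016,0,0,0],
  [-0.006,0,-0.028,0,0,0],
  [-0.006,0,-0.028,0,0,0],
  [-0.006,0,-0.028,0,0,0],
  [-0.006,0,-0.028,0,0,0],
  [-0.006,0,-0.028,0,0,0],
  [-0.006,0,-0.028,0,0,0],
  [-0.006,0,-0.028,0,0,0],
])

```text
clock: 5.25
eef_pos: [515.1, -133.2, 234.5]
tcp_rot: [-1.571, 0.003, -0.212]
contact_force: [0.5, 0.0, -2.4]
opening: 0.662
```

>>> send_rows([
  [-0.006,0,-0.028,0,0,0],
  [-0.006,0,-0.028,0,0,0],
  [-0.006,0,-0.028,0,0,0],
  [-0.006,0,-0.028,0,0,0],
  [-0.006,0,-0.028,0,0,0],
  [-0.005,0,-0.028,0,0,0],
  [0,0,-0.014,0,0,0],
  [0,0,0,0,0,0],
])

```text
clock: 6.05
eef_pos: [443.6, -303.7, 235.1]
tcp_rot: [-1.57, 0.002, -0.214]
contact_force: [0.5, -0.1, -3.3]
opening: 0.663
```

```bash
python3 - <<'E'
from plan import *
from rig import imaging
s=r.sense();print(s["clock"],s["eef_pos"],s["opening"],s["contact_force"])
f=imaging.grab_frame("side"); cv2.imwrite("pics/s3.png",cv2.resize(f["frame"][60:260,250:500,::-1],None,fx=3,fy=3))
print((proj(f,np.array([[446,-302,4]]))-[250,60])*3)
plan([((446,-302,85),down(-12.2),8)])
E
```

```text
6.05 [ 443.6136065  -303.74290139  235.069196  ] 0.6627514455441001 [ 0.46620053 -0.14835211 -3.3026134 ]
[[365.69789025 293.63756942]]
[[0.0003, 0.0188, 0.0001, -0.01, -0.01, -0.01], [0.0002, 0.0187, 0.0001, 0.0, 0.0, -0.02], [0.0003, 0.0188, 0.0002, -0.01, -0.01, -0.01], [0.0002, 0.0188, 0.0001, -0.01, -0.01, -0.01], [0.0002, 0.0187, 0.0001, -0.01, 0.0, -0.01], [0.0003, 0.0188, 0.0001, 0.0, -0.01, -0.02], [0.0002, 0.0188, 0.0002, -0.01, 0.0, -0.01], [0.0002, 0.0188, 0.0001, -0.01, -0.01, -0.01]]
end [ 446. -302.   85.] [-90.    0.  -12.2]
```

View pics/s3.png

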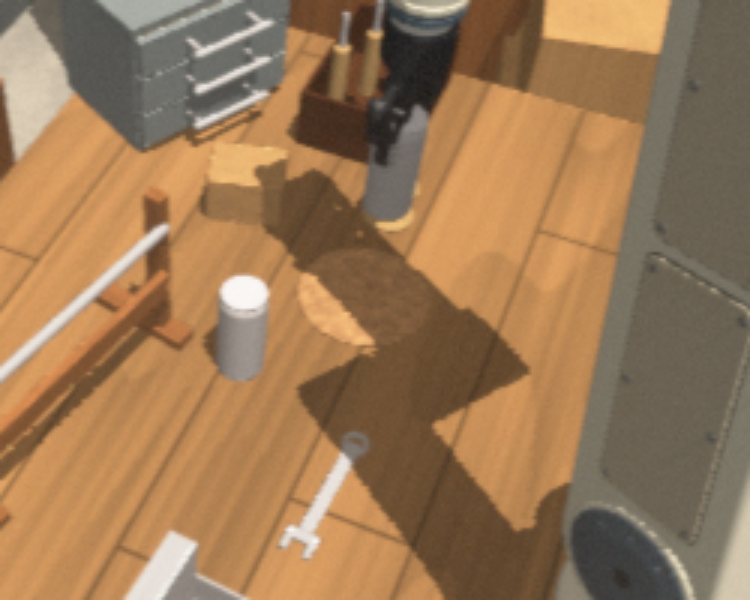

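>>> send_rows([
  [0,0.02,0,0,0,0],
  [0,0.025,0,0,0,0],
  [0,0.03,0,0,0,0],
  [0,0.03,0,0,0,0],
  [0,0.02,0,0,0,0],
  [0,0.015,0,0,0,0],
  [0,0.007,0,0,0,0],
  [0,0,0,0,0,0],
])

```text
clock: 6.9
eef_pos: [444.6, -301.3, 88.3]
tcp_rot: [-1.57, 0.002, -0.211]
contact_force: [0.4, -0.1, -3.1]
opening: 0.657
```

>>> send_rows([
  [0,0.003,0,0,0,0],
  [0,0.003,0,0,0,0],
  [0,0,0,0,0,0],
  [0,0,0,0,0,0],
])

```text
clock: 7.3
eef_pos: [445.2, -302.6, 83.6]
tcp_rot: [-1.571, -0.001, -0.212]
contact_force: [0.8, 0.3, -3.4]
opening: 0.664
```

>>> send_rows([
  [0,0.001,0,0,0,0],
  [0,0.001,0,0,0,0],
  [0,0,0,0,0,0],
])

```text
clock: 7.6
eef_pos: [445.3, -302.7, 82.0]
tcp_rot: [-1.571, -0.001, -0.212]
contact_force: [-0.4, 0.5, 4.8]
opening: 0.662
```

```bash
python3 - <<'E'
from plan import *
for i in range(3):
  s=r.sense();print(s["clock"],s["eef_pos"],s["contact_force"])
from rig import imaging
f=imaging.grab_frame("side"); cv2.imwrite("pics/s4.png",cv2.resize(f["frame"][110:200,330:420,::-1],None,fx=6,fy=6))
E
```

```text
7.6 [ 445.27018095 -302.72434216   81.99663701] [-0.38730028  0.50860373  4.83700064]
7.6 [ 445.27018095 -302.72434216   81.99663701] [-0.38730028  0.50860373  4.83700064]
7.6 [ 445.27018095 -302.72434216   81.99663701] [-0.38730028  0.50860373  4.83700064]
```

View pics/s4.png

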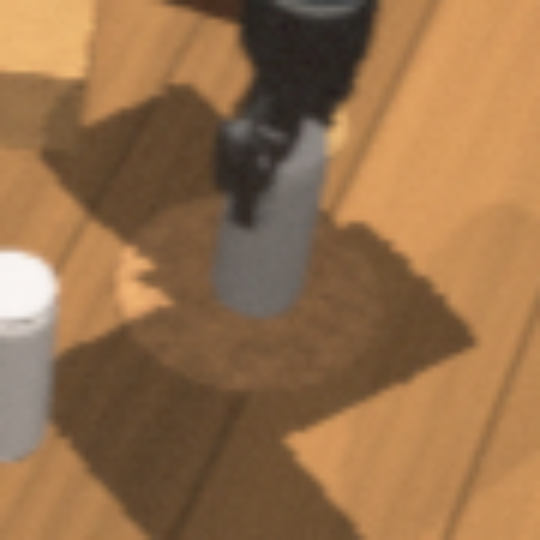

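The force now pushes up on the tool and the tin stands in the middle of the mat (foot around (262,300) in the crop). I release it.

>>> send_rows([
  [0,0,0,0,0,0],
  [0,0,0,0,0,0],
  [0,0,0,0,0,0],
  [0,0,0,0,0,0],
], gripper=1)

```text
clock: 8.05
eef_pos: [445.0, -302.5, 81.3]
tcp_rot: [-1.571, -0.0, -0.212]
contact_force: [-0.0, 0.2, 0.4]
opening: 1.0
```

>>> send_rows([
  [0,-0.01,0,0,0,0],
  [0,-0.02,0,0,0,0],
  [0,-0.03,0,0,0,0],
  [0,-0.03,0,0,0,0],
  [0,-0.03,0,0,0,0],
  [0,-0.02,0,0,0,0],
  [0,0,0,0,0,0],
])

```text
clock: 8.75
eef_pos: [446.5, -303.5, 225.0]
tcp_rot: [-1.573, -0.006, -0.212]
contact_force: [0.8, 0.4, 0.4]
opening: 0.998
```

```bash
python3 - <<'E'
from plan import *
from rig import imaging
s=r.sense();print(s["clock"],s["eef_pos"],s["contact_force"])
f=imaging.grab_frame("side"); cv2.imwrite("pics/s5.png",f["frame"][:,:,::-1])
f=imaging.grab_frame("top"); cv2.imwrite("pics/t5.png",f["frame"][:,:,::-1])
plan([((427,256,215),down(-4.5),16)])
E
```

```text
8.75 [ 446.52921147 -303.54023447  225.04139153] [0.76062301 0.35723367 0.41131362]
[[-0.0084, 0.0004, 0.0339, 0.0, -0.48, 0.0], [-0.0082, 0.0004, 0.0339, 0.0, -0.48, 0.01], [-0.0079, 0.0004, 0.0341, 0.0, -0.47, 0.0], [-0.0076, 0.0004, 0.0341, 0.01, -0.48, 0.0], [-0.0073, 0.0004, 0.0341, 0.0, -0.48, 0.01], [-0.007, 0.0004, 0.0342, 0.0, -0.48, 0.0], [-0.0067, 0.0004, 0.0343, 0.0, -0.47, 0.0], [-0.0065, 0.0005, 0.0343, 0.0, -0.48, 0.01]]
[[-0.0062, 0.0004, 0.0344, 0.0, -0.48, 0.0], [-0.0058, 0.0004, 0.0344, 0.0, -0.48, 0.0], [-0.0056, 0.0004, 0.0345, 0.01, -0.48, 0.01], [-0.0053, 0.0004, 0.0345, 0.0, -0.47, 0.0], [-0.0051, 0.0004, 0.0346, 0.0, -0.48, 0.0], [-0.0047, 0.0005, 0.0346, 0.0, -0.48, 0.01], [-0.0044, 0.0004, 0.0346, 0.0, -0.48, 0.0], [-0.0042, 0.0004, 0.0347, 0.0, -0.47, 0.0]]
end [427. 256. 215.] [-90.   -0.   -4.5]
```

View pics/s5.png

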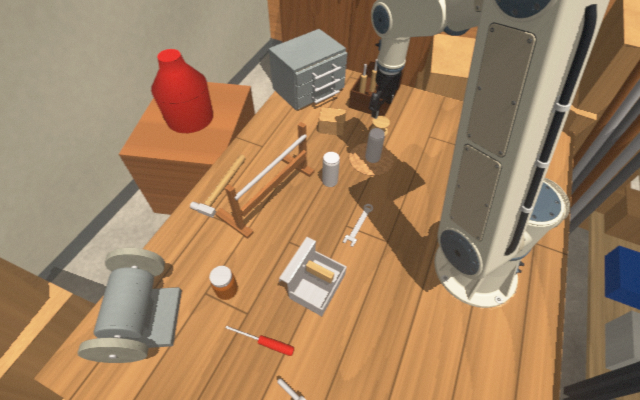

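>>> send_rows([
  [-0.008,0,0.034,0,-0.5,0],
  [-0.008,0,0.034,0,-0.5,0],
  [-0.008,0,0.034,0,-0.5,0],
  [-0.008,0.001,0.034,0,-0.5,0],
  [-0.007,0,0.034,0,-0.5,0],
  [-0.007,0.001,0.034,0,-0.5,0],
  [-0.007,0,0.034,0,-0.5,0],
  [-0.006,0.001,0.034,0,-0.5,0],
])

```text
clock: 9.65
eef_pos: [434.9, -22.9, 217.2]
tcp_rot: [-1.571, 0.002, -0.142]
contact_force: [0.7, -0.3, -0.7]
opening: 1.0
```

>>> send_rows([
  [-0.006,0,0.035,0,-0.5,0],
  [-0.006,0.001,0.035,0,-0.5,0],
  [-0.006,0,0.035,0,-0.5,0],
  [-0.005,0.001,0.035,0,-0.5,0],
  [-0.005,0,0.035,0,-0.5,0],
  [-0.005,0.001,0.035,0,-0.2,0],
  [-0.004,0,0.034,0,0,0],
  [-0.004,0,0.034,0,0,0],
])

```text
clock: 10.45
eef_pos: [425.9, 257.7, 213.9]
tcp_rot: [-1.572, 0.002, -0.095]
contact_force: [0.1, 0.6, -0.4]
opening: 1.001
```

>>> send_rows([
  [0,0,0,0,0,0],
  [0,0,0,0,0,0],
])

```text
clock: 10.65
eef_pos: [426.0, 256.7, 214.0]
tcp_rot: [-1.573, 0.002, -0.093]
contact_force: [-0.2, 1.4, -0.4]
opening: 1.003
```

```bash
python3 - <<'E'
from plan import *
from rig import imaging
s=r.sense();print(s["clock"],s["eef_pos"],np.degrees(s["tcp_rot"]),s["qpos"])
f=imaging.grab_frame("wrist"); cv2.imwrite("pics/w6.png",f["frame"][:,:,::-1]); pickle.dump(f,open("w6.pkl","wb"))
c=np.array([414.5,257.2,0]);ex=np.array([np.cos(np.radians(4.5)),-np.sin(np.radians(4.5)),0]);ey=np.array([-ex[1],ex[0],0]);ez=np.array([0,0,1])
for a,b,z in[(-40,-10,123),(-40,10,123),(40,-10,123),(40,10,123),(86,75,114),(86,-75,114),(-50,75,54),(-50,-75,54)]: print(a,b,z,proj(f,c+a*ex+b*ey+z*ez).round(1))
E
```

```text
10.65 [426.00210457 256.66370167 213.98734066] [-90.09898985   0.11679889  -5.33797168] [ 5.39365031e-01  1.74558179e-01  1.91725230e+00 -2.16775944e-04
  1.05244772e+00 -9.38160224e-01]
-40 -10 123 [302.6 138.5]
-40 10 123 [330.1 138.1]
40 -10 123 [305.6 238.8]
40 10 123 [330.5 238.5]
86 75 114 [404.5 281.1]
86 -75 114 [233.6 283.2]
-50 75 54 [398.1 116.6]
-50 -75 54 [235.7 119.1]
```

View pics/w6.png

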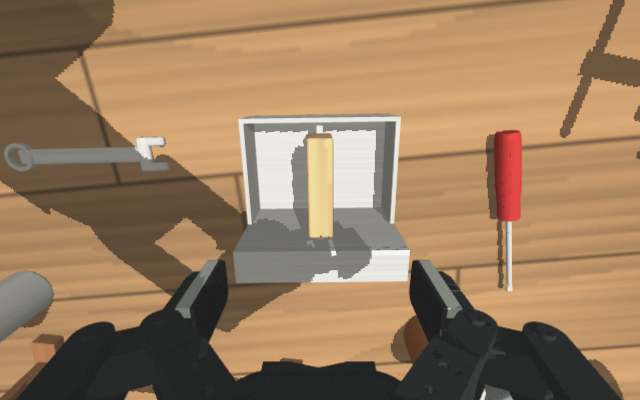

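>>> send_rows([
  [0,0.02,0,0,-0.8,0],
  [0,0.025,0,0,0,0],
  [0,0.025,0,0,0,0],
  [0,0.025,0,0,0,0],
  [0,0.02,0,0,0,0],
  [0,0.013,0,0,0,0],
  [0,0,0,0,0,0],
])

```text
clock: 11.4
eef_pos: [425.9, 255.1, 85.8]
tcp_rot: [-1.573, 0.003, -0.082]
contact_force: [0.7, 0.0, -0.3]
opening: 1.004
```

>>> send_rows([
  [0,0,0,0,0,0],
  [0,0,0,0,0,0],
  [0,0,0,0,0,0],
  [0,0,0,0,0,0],
  [0,0,0,0,0,0],
  [0,0,0,0,0,0],
  [0,0,0,0,0,0],
  [0,0,0,0,0,0],
], gripper=0, squeeze=100)

```text
clock: 12.2
eef_pos: [427.4, 257.0, 87.9]
tcp_rot: [-1.57, -0.001, -0.081]
contact_force: [-1.2, -0.4, 6.6]
opening: 0.215
```

```bash
python3 - <<'E'
from plan import *
from rig import imaging
s=r.sense();print(s["clock"],s["eef_pos"],np.degrees(s["tcp_rot"]),s["opening"],s["contact_force"],s["wrist_torque"])
f=imaging.grab_frame("wrist"); cv2.imwrite("pics/w7.png",f["frame"][:,:,::-1]); pickle.dump(f,open("w7.pkl","wb"))
E
```

```text
12.2 [427.37819812 257.00991968  87.93114297] [-8.99606972e+01 -5.00441310e-02 -4.64115105e+00] 0.21526574776379187 [-1.20516425 -0.42438764  6.56505837] [-0.1323063   0.09465548 -0.12603532]
```

View pics/w7.png

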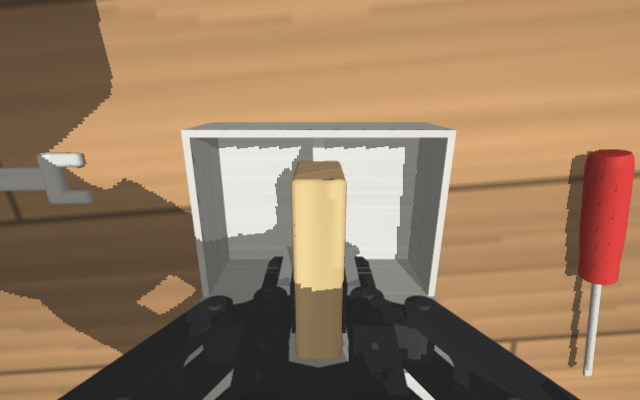

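```bash
python3 - <<'E'
from h import *
f=pickle.load(open("w7.pkl","rb"))
for u,v,z in[(319,181,123),(319,335,123),(319,137,54),(319,130,54),(185,137,54),(453,137,54)]: print(u,v,z,onz(f,u,v,z).round(1))
tcp=np.array([427.38,257.0,87.9]);a=np.radians(-4.6);ex=np.array([np.cos(a),np.sin(a),0]);ey=np.array([-ex[1],ex[0],0])
for u,v,z in[(319,181,123),(319,335,123),(319,130,54)]:
    d=onz(f,u,v,z)-tcp; print(d@ex,d@ey)
E
```

```text
319 181 123 [374.9 262.  123. ]
319 335 123 [440.5 256.6 123. ]
319 137 54 [368.4 262.7  54. ]
319 130 54 [364.6 263.   54. ]
185 137 54 [362.4 189.4  54. ]
453 137 54 [374.4 335.9  54. ]
-52.70039528811702 0.7458812622930414
13.108358356228077 0.7020595023596482
-63.04851895350407 0.9287520667936543
```

```bash
cat > hook.py <<'E'
from plan import *
C=np.array([683.6,26.0,185.]); YAW=-12.35
off=np.array([59,0,23.5])
def tcp(theta,up,fx=0,off=off,C=C):
    M=R.from_euler('z',YAW,degrees=True)*R.from_euler('y',theta,degrees=True)
    L=C+M.apply([fx,0,7+up]); return L-M.apply(off), down(YAW,theta)
E
python3 - <<'E'
from hook import *
p,q=pose(); print(p)
for t,u in((20,60),(20,5),(20,0),(0,0)): print(t,u,tcp(t,u)[0].round(1))
P,Q=tcp(20,60)
plan([(p+[0,0,20],down(-4.64),3),(np.array([p[0]+15,p[1]-20,p[2]+100]),down(-6,3),5),(P,Q,16)])
E
```

```text
[427.40029324 256.99774554  87.95074219]
20 60 [644.   34.7 246.1]
20 5 [625.6  38.7 194.4]
20 0 [623.9  39.1 189.7]
0 0 [626.   38.6 168.5]
[[0.0, -0.0067, 0.0, -0.01, 0.0, 0.02], [0.0, -0.0066, 0.0, -0.02, 0.0, 0.01], [0.0, -0.0067, 0.0, -0.01, -0.01, 0.02], [0.0033, -0.016, -0.0037, 0.01, 0.27, 0.6], [0.0032, -0.016, -0.0038, 0.0, 0.28, 0.6], [0.003, -0.0161, -0.0037, 0.01, 0.27, 0.6], [0.0029, -0.0161, -0.0037, 0.01, 0.27, 0.6], [0.0027, -0.0161, -0.0036, 0.0, 0.27, 0.6]]
[[0.0136, -0.0044, -0.0113, 0.08, 0.39, 1.06], [0.0137, -0.0046, -0.0111, 0.08, 0.39, 1.06], [0.0136, -0.0049, -0.0111, 0.08, 0.39, 1.06], [0.0136, -0.0051, -0.011, 0.08, 0.39, 1.07], [0.0136, -0.0054, -0.0108, 0.08, 0.39, 1.06], [0.0135, -0.0057, -0.0108, 0.08, 0.39, 1.06], [0.0135, -0.006, -0.0106, 0.08, 0.39, 1.06], [0.0135, -0.0062, -0.0106, 0.08, 0.39, 1.06]]
[[0.0134, -0.0065, -0.0105, 0.08, 0.4, 1.06], [0.0134, -0.0067, -0.0103, 0.08, 0.39, 1.07], [0.0133, -0.007, -0.0103, 0.08, 0.39, 1.06], [0.0133, -0.0073, -0.0102, 0.08, 0.39, 1.06], [0.0132, -0.0075, -0.01, 0.08, 0.39, 1.06], [0.0131, -0.0078, -0.01, 0.08, 0.39, 1.06], [0.013, -0.0081, -0.0098, 0.07, 0.39, 1.06], [0.013, -0.0083, -0.0098, 0.08, 0.39, 1.06]]
end [644.   34.7 246.1] [-90.   20.  -12.4]
```

>>> send_rows([
  [0,-0.007,0,0,0,0],
  [0,-0.007,0,0,0,0],
  [0,-0.007,0,0,0,0],
  [0.003,-0.016,-0.004,0,0.3,0.6],
  [0.003,-0.016,-0.004,0,0.3,0.6],
  [0.003,-0.016,-0.004,0,0.3,0.6],
  [0.003,-0.016,-0.004,0,0.3,0.6],
  [0.003,-0.016,-0.004,0,0.3,0.6],
])

```text
clock: 13.05
eef_pos: [441.5, 234.9, 188.9]
tcp_rot: [-1.572, 0.053, -0.107]
contact_force: [0.4, 0.1, -5.4]
opening: 0.22
```

```bash
python3 - <<'E'
from plan import *
from rig import imaging
s=r.sense();print(s["clock"],s["eef_pos"],np.degrees(s["tcp_rot"]),s["opening"],s["contact_force"],s["wrist_torque"])
f=imaging.grab_frame("wrist"); cv2.imwrite("pics/w8.png",f["frame"][:,:,::-1])
E
```

```text
13.05 [441.54832499 234.87697085 188.88996408] [-90.04468384   3.03243643  -6.14784886] 0.2195369076325683 [ 0.41507245  0.08414259 -5.41504889] [ 0.00997203 -0.06462469 -0.03463322]
```

View pics/w8.png

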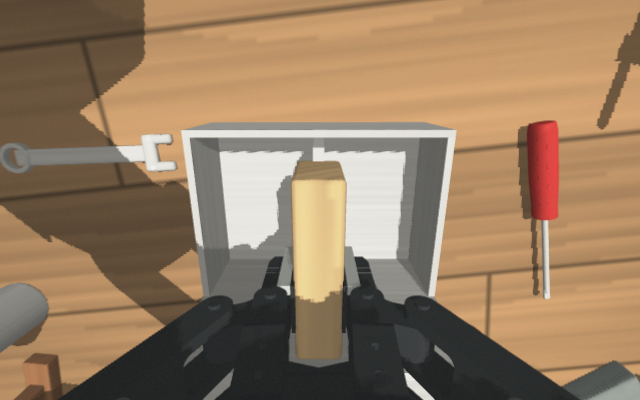

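>>> send_rows([
  [0.014,-0.004,-0.011,0.1,0.4,1.1],
  [0.014,-0.005,-0.011,0.1,0.4,1.1],
  [0.014,-0.005,-0.011,0.1,0.4,1.1],
  [0.014,-0.005,-0.011,0.1,0.4,1.1],
  [0.014,-0.005,-0.011,0.1,0.4,1.1],
  [0.013,-0.006,-0.011,0.1,0.4,1.1],
  [0.013,-0.006,-0.011,0.1,0.4,1.1],
  [0.013,-0.006,-0.011,0.1,0.4,1.1],
])

```text
clock: 13.9
eef_pos: [542.8, 132.5, 216.2]
tcp_rot: [-1.565, 0.207, -0.163]
contact_force: [0.9, 0.2, -6.7]
opening: 0.217
```

>>> send_rows([
  [0.013,-0.007,-0.01,0.1,0.4,1.1],
  [0.013,-0.007,-0.01,0.1,0.4,1.1],
  [0.013,-0.007,-0.01,0.1,0.4,1.1],
  [0.013,-0.007,-0.01,0.1,0.4,1.1],
  [0.013,-0.008,-0.01,0.1,0.4,1.1],
  [0,0,0,0,0,0],
  [0,0,0,0,0,0],
])

```text
clock: 14.6
eef_pos: [604.1, 70.8, 234.6]
tcp_rot: [-1.565, 0.303, -0.199]
contact_force: [-0.5, 0.8, -5.8]
opening: 0.219
```

```bash
python3 - <<'E'
from hook import *
from rig import imaging
s=r.sense();print(s["clock"],s["eef_pos"],np.degrees(s["tcp_rot"]),s["opening"],s["contact_force"],s["wrist_torque"])
P,Q=tcp(20,60); plan([(P,Q,6)])
f=imaging.grab_frame("top"); cv2.imwrite("pics/t9.png",cv2.resize(f["frame"][100:260,220:400,::-1],None,fx=4,fy=3.5));pickle.dump(f,open("t9.pkl","wb"))
f=imaging.grab_frame("side"); cv2.imwrite("pics/s9.png",cv2.resize(f["frame"][100:260,180:360,::-1],None,fx=4,fy=3.5));pickle.dump(f,open("s9.pkl","wb"))
E
```

```text
14.6 [604.12236339  70.81321532 234.57523174] [-89.66936178  17.34404178 -11.41440659] 0.21916038982265945 [-0.49541635  0.82404263 -5.84276005] [-0.09737255 -0.4847268  -0.02455266]
[[0.0068, -0.0041, -0.0046, -0.01, 0.15, 0.44], [0.0067, -0.0042, -0.0045, 0.0, 0.15, 0.44], [0.0068, -0.0043, -0.0045, -0.01, 0.15, 0.45], [0.0067, -0.0043, -0.0046, 0.0, 0.15, 0.44], [0.0067, -0.0044, -0.0045, -0.01, 0.15, 0.44], [0.0067, -0.0044, -0.0044, 0.0, 0.14, 0.44]]
end [644.   34.7 246.1] [-90.   20.  -12.3]
```

View pics/s9.png

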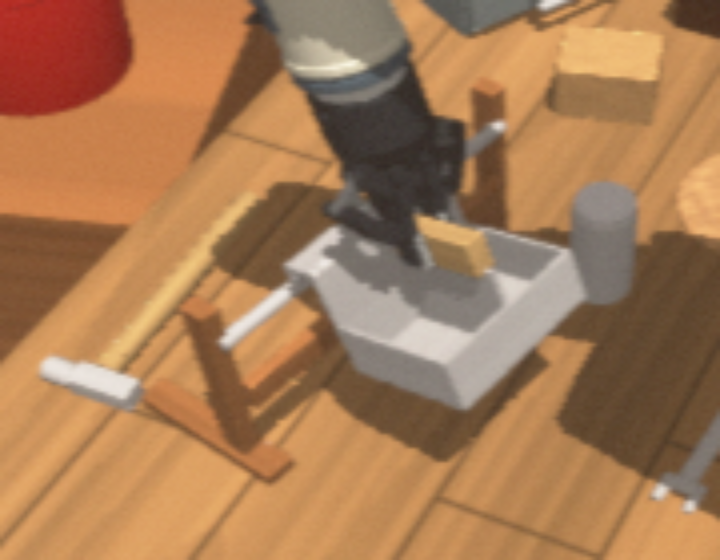

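View pics/t9.png

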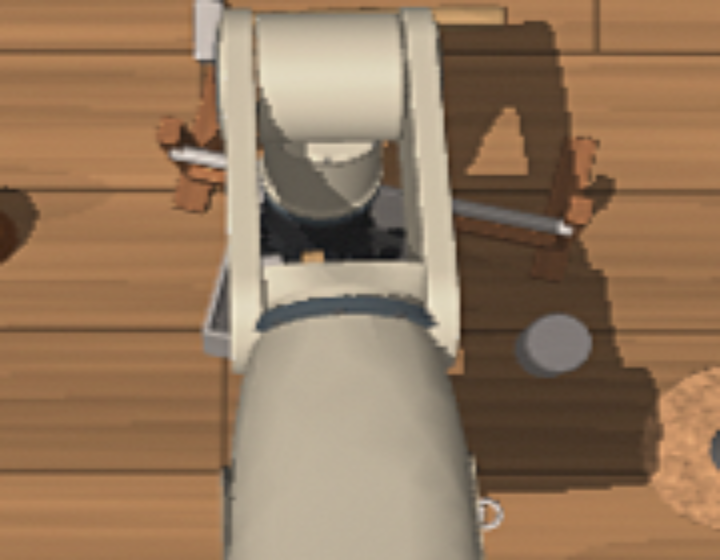

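>>> send_rows([
  [0.007,-0.004,-0.005,0,0.2,0.4],
  [0.007,-0.004,-0.005,0,0.2,0.4],
  [0.007,-0.004,-0.004,0,0.1,0.4],
  [0.007,-0.004,-0.004,0,0.1,0.5],
  [0.006,-0.004,-0.005,0,0.1,0.5],
  [0.006,-0.005,-0.004,0,0.1,0.4],
  [0,0,0,0,0,0],
  [0,0,0,0,0,0],
])

```text
clock: 15.5
eef_pos: [643.6, 34.9, 246.2]
tcp_rot: [-1.569, 0.348, -0.213]
contact_force: [-0.1, -0.4, -5.7]
opening: 0.219
```

```bash
python3 - <<'E'
from hook import *
from rig import imaging
s=r.sense();print(s["clock"],s["eef_pos"],np.degrees(s["tcp_rot"]),s["contact_force"],s["qpos"])
P,Q=tcp(20,12); plan([(P,Q,6)])
f=imaging.grab_frame("side"); cv2.imwrite("pics/s10.png",cv2.resize(f["frame"][120:230,210:340,::-1],None,fx=6,fy=5));pickle.dump(f,open("s10.pkl","wb"))
p,q=pose(); M=q*R.from_euler('x',90,degrees=True); lip=p+M.apply(off)
def pr(x): return ((proj(f,x)-[210,120])*[6,5]).round(0)
for l in([0,75,4],[15,75,4],[-15,75,4],[13,75,-21],[0,-75,4]): print(l,pr(lip+M.apply(l)))
Rz=R.from_euler('z',YAW,degrees=True)
for y in(165,90,-165): print("rail",y,pr(C+Rz.apply([0,y,0])), "top post" ,pr(C+Rz.apply([0,y,43])))
E
```

```text
15.5 [643.64259335  34.92931069 246.20166072] [-89.9152471   19.94568896 -12.23186843] [-0.1099513  -0.37683671 -5.70467892] [ 0.01077486  0.56550677  1.3126628   0.07742214  1.60307982 -1.35705068]
[[0.0001, 0.008, 0.0, -0.01, 0.02, 0.01], [0.0, 0.008, -0.0001, 0.0, 0.02, 0.01], [0.0001, 0.008, 0.0, -0.01, 0.02, 0.01], [0.0, 0.008, 0.0, -0.01, 0.01, 0.01], [0.0001, 0.008, -0.0001, -0.01, 0.02, 0.01], [0.0001, 0.008, 0.0, 0.0, 0.02, 0.0]]
end [628.   38.2 201. ] [-90.   20.  -12.3]
[0, 75, 4] [226. 208.]
[15, 75, 4] [207. 203.]
[-15, 75, 4] [246. 213.]
[13, 75, -21] [228. 236.]
[0, -75, 4] [426.  65.]
rail 165 [153. 393.] top post [138. 349.]
rail 90 [258. 314.] top post [247. 268.]
rail -165 [571.  78.] top post [570.  30.]
```

View pics/s10.png

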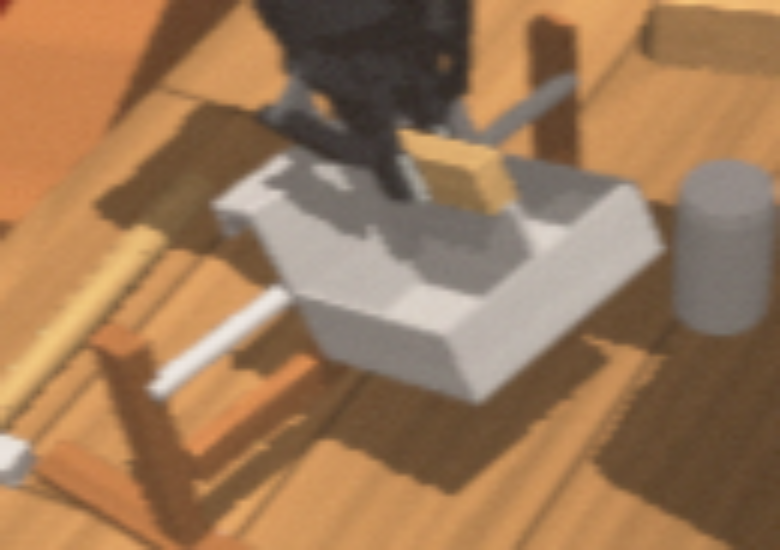

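```bash
python3 - <<'E'
from hook import *
f=pickle.load(open("s10.pkl","rb")); Pc=cloud(f)
p,q=pose(); M=q*R.from_euler('x',90,degrees=True); lip=p+M.apply(off)
L=M.inv().apply((Pc-lip).reshape(-1,3)).reshape(Pc.shape)
np.set_printoptions(linewidth=220,suppress=True)
m=(L[...,1]>30)&(L[...,1]<85)&(abs(L[...,2])<14)&(abs(L[...,0])<28)
v,u=np.nonzero(m)
for vv in np.unique(v):
    print(vv,[(int(x),*L[vv,x].round(0).astype(int).tolist(),int(f["frame"][vv,x].mean())) for x in u[v==vv]])
# rail
Rz=R.from_euler('z',YAW,degrees=True)
Q=Rz.inv().apply((Pc-C).reshape(-1,3)).reshape(Pc.shape)
H=cv2.cvtColor(f["frame"],cv2.COLOR_RGB2HSV)
m=(abs(Q[...,0])<20)&(abs(Q[...,2])<20)&(Q[...,1]>90)&(Q[...,1]<155)&(H[...,1]<60)
print("rail pts",m.sum(),np.median(Q[m],0),"mean",Q[m].mean(0))
E
```

```text
152 [(254, 17, 32, 4, 129), (255, 13, 31, 4, 177), (256, 8, 31, 5, 202)]
153 [(253, 14, 38, 5, 127), (254, 9, 38, 6, 176), (255, 8, 36, 5, 205), (256, 4, 35, 5, 198), (257, 4, 32, 3, 169), (258, -5, 34, 6, 128), (259, -5, 31, 4, 113)]
154 [(252, 13, 44, 6, 145), (253, 10, 42, 5, 184), (254, 8, 40, 4, 200), (255, 4, 39, 5, 196), (256, 0, 39, 5, 169), (257, -3, 38, 5, 125), (258, -5, 35, 4, 113), (259, -9, 35, 5, 111), (260, -11, 33, 3, 114), (261, -16, 33, 4, 116)]
155 [(251, 13, 48, 5, 165), (252, 10, 46, 5, 200), (253, 9, 44, 3, 201), (254, 4, 44, 5, 169), (255, 0, 43, 5, 133), (256, -3, 42, 5, 120), (257, -8, 42, 6, 113), (258, -11, 41, 6, 108), (259, -13, 39, 5, 112), (260, -14, 36, 3, 114), (261, -13, 33, 0, 112)]
156 [(250, 17, 50, 2, 174), (251, 12, 50, 3, 203), (252, 8, 49, 4, 205), (253, 3, 49, 5, 178), (254, 0, 48, 4, 131), (255, -2, 46, 3, 113), (256, -7, 46, 5, 113), (257, -10, 45, 4, 113), (258, -15, 44, 6, 113), (259, -14, 41, 2, 111), (260, -17, 39, 2, 112), (261, -14, 34, -2, 113)]
157 [(249, 15, 56, 3, 177), (250, 10, 56, 4, 205), (251, 8, 54, 3, 208), (252, 1, 55, 6,
[... 2533 characters left out ...]
, (258, -14, 54, -14, 179)]
164 [(246, 12, 77, -7, 99), (247, 9, 76, -7, 110), (248, 12, 71, -12, 106), (249, 12, 68, -14, 104), (251, -14, 77, 0, 120), (252, -14, 74, -2, 154), (253, -16, 72, -3, 176), (254, -15, 68, -7, 182), (255, -16, 65, -8, 181), (256, -14, 62, -12, 181), (257, -14, 59, -14, 180)]
165 [(247, 13, 75, -12, 109), (252, -14, 75, -5, 132), (253, -14, 72, -7, 167), (254, -15, 70, -9, 180), (255, -14, 66, -12, 180), (256, -16, 64, -13, 180)]
166 [(252, -10, 74, -10, 113), (253, -13, 73, -11, 153), (254, -14, 70, -12, 172), (255, -16, 69, -13, 179)]
167 [(253, -14, 75, -13, 132)]
rail pts 92 [ -0.85222201 122.9775327    6.59208319] mean [  0.00197207 123.42683525   5.94888259]
```

>>> send_rows([
  [0,0.008,0,0,0,0],
  [0,0.008,0,0,0,0],
  [0,0.008,0,0,0,0],
  [0,0.008,0,0,0,0],
  [0,0.008,0,0,0,0],
  [0,0.008,0,0,0,0],
  [0,0,0,0,0,0],
])

```text
clock: 16.25
eef_pos: [626.6, 38.6, 199.9]
tcp_rot: [-1.57, 0.35, -0.213]
contact_force: [-0.4, 0.4, -7.0]
opening: 0.219
```

```bash
cat > chk.py <<'E'
from hook import *
from rig import imaging
import sys
s=r.sense();print(s["clock"],s["eef_pos"],np.degrees(s["tcp_rot"]),s["contact_force"],s["wrist_torque"])
f=imaging.grab_frame("side"); cv2.imwrite("pics/%s.png"%sys.argv[1],cv2.resize(f["frame"][120:230,210:340,::-1],None,fx=6,fy=5));pickle.dump(f,open("sl.pkl","wb"))
p,q=pose(); M=q*R.from_euler('x',90,degrees=True); lip=p+M.apply(off)
Rz=R.from_euler('z',YAW,degrees=True)
print("pred lip rel rail (rack axes)",Rz.inv().apply(lip-C).round(1))
Pc=cloud(f);L=M.inv().apply((Pc-lip).reshape(-1,3)).reshape(Pc.shape)
g=f["frame"].mean(2);m=(L[...,1]>30)&(L[...,1]<74)
a=m&(L[...,0]>-12)&(L[...,0]<12)&(abs(L[...,2]-4)<6); b=m&(abs(L[...,0]+15)<7)&(L[...,2]<-4)&(L[...,2]>-20)
print("top z",np.median(L[a][:,2]),a.sum(),"front x",np.median(L[b][:,0]),b.sum())
Q=Rz.inv().apply((Pc-C).reshape(-1,3)).reshape(Pc.shape);H=cv2.cvtColor(f["frame"],cv2.COLOR_RGB2HSV)
m=(abs(Q[...,0])<20)&(abs(Q[...,2])<20)&(Q[...,1]>95)&(Q[...,1]<155)&(H[...,1]<60)
print("rail",np.median(Q[m],0))
E
python3 chk.py s11
```

```text
16.25 [626.55509129  38.63363328 199.90092132] [-89.95595198  20.05228706 -12.21524488] [-0.35468337  0.44991373 -6.9705224 ] [-0.10338639 -0.5808469  -0.00601164]
pred lip rel rail (rack axes) [ 5.6  0.3 17.6]
top z 3.3786814248261594 59 front x -14.777465426534558 56
rail [ -0.99452506 125.53410158   6.69611385]
```

View pics/s11.png

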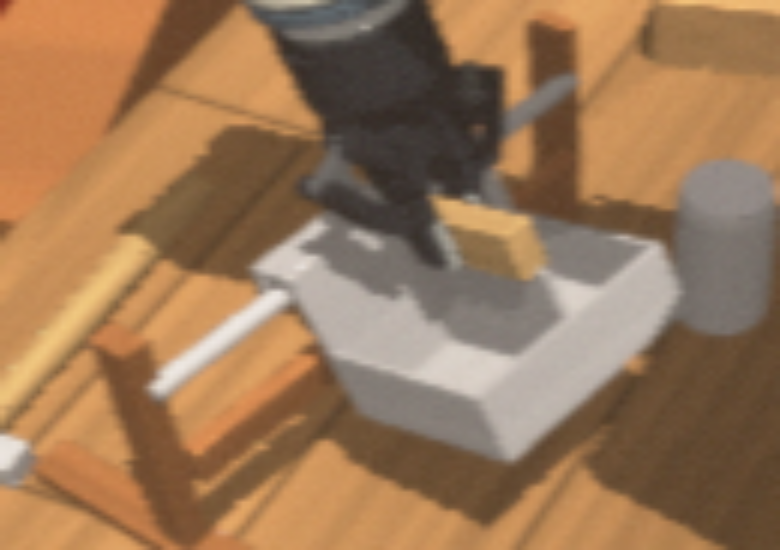

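>>> send_rows([
  [0,0.003,0,0,0,0],
  [0,0.003,0,0,0,0],
  [0,0.002,0,0,0,0],
  [0,0.001,0,0,0,0],
  [0,0,0,0,0,0],
  [0,0,0,0,0,0],
])

```text
clock: 16.9
eef_pos: [624.7, 39.2, 192.9]
tcp_rot: [-1.569, 0.348, -0.213]
contact_force: [0.1, 0.6, -6.0]
opening: 0.225
```

>>> send_rows([
  [0,0.001,0,0,0,0],
  [0,0.001,0,0,0,0],
  [0,0,0,0,0,0],
  [0,0,0,0,0,0],
])

```text
clock: 17.3
eef_pos: [624.3, 39.3, 191.4]
tcp_rot: [-1.569, 0.347, -0.213]
contact_force: [0.3, -0.3, 0.0]
opening: 0.224
```

```bash
python3 chk.py s12
```

```text
17.3 [624.26187183  39.33334349 191.43261447] [-89.91485617  19.87252169 -12.20241947] [ 0.30363647 -0.28309329  0.03209354] [-0.26417311 -0.63243971  0.06187901]
pred lip rel rail (rack axes) [2.7 0.5 8.5]
top z 4.683954172956607 62 front x -14.589811699296488 54
rail [ -1.01227336 126.15469662   7.06830573]
```

View pics/s12.png

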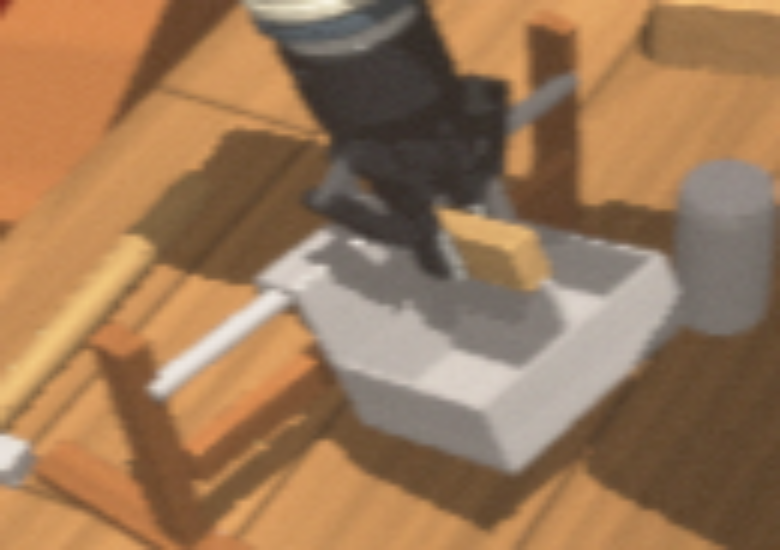

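```bash
python3 - <<'E'
from hook import *
C2=C+[0.3,0,1.8]
plan([(*tcp(t,0.0,C=C2),2) for t in np.arange(17.5,-.1,-2.5)])
print(tcp(0,0,C=C2)[0])
E
```

```text
[[0.0004, 0.0012, -0.0001, -0.02, 0.07, -1.19], [0.0003, 0.0013, -0.0002, -0.02, 0.07, -1.18], [0.0004, 0.0013, 0.0, 0.0, 0.0, -1.25], [0.0004, 0.0013, 0.0, 0.0, 0.0, -1.25], [0.0004, 0.0013, 0.0, 0.0, 0.0, -1.25], [0.0003, 0.0012, 0.0, 0.0, 0.0, -1.25], [0.0004, 0.0013, 0.0, 0.0, 0.0, -1.25], [0.0004, 0.0013, 0.0, 0.0, 0.0, -1.25]]
[[0.0004, 0.0013, 0.0, 0.0, 0.0, -1.25], [0.0003, 0.0013, 0.0, 0.0, 0.0, -1.25], [0.0004, 0.0013, 0.0, 0.0, 0.0, -1.25], [0.0004, 0.0012, 0.0, 0.0, 0.0, -1.25], [0.0004, 0.0013, 0.0, 0.0, 0.0, -1.25], [0.0003, 0.0013, 0.0, 0.0, 0.0, -1.25], [0.0004, 0.0013, 0.0, 0.0, 0.0, -1.25], [0.0004, 0.0013, 0.0, 0.0, 0.0, -1.25]]
end [626.3  38.6 170.3] [-90.    0.  -12.4]
[626.2653014   38.61909335 170.3       ]
```

>>> send_rows([
  [0.0004,0.0013,0,0,0,-1.2],
  [0.0004,0.0013,0,0,0,-1.2],
  [0.0004,0.0013,0,0,0,-1.25],
  [0.0004,0.0013,0,0,0,-1.25],
  [0.0004,0.0013,0,0,0,-1.25],
  [0.0004,0.0013,0,0,0,-1.25],
  [0.0004,0.0013,0,0,0,-1.25],
  [0.0004,0.0013,0,0,0,-1.25],
])

```text
clock: 18.15
eef_pos: [624.6, 39.3, 180.3]
tcp_rot: [-1.569, 0.172, -0.213]
contact_force: [4.9, -0.9, 0.9]
opening: 0.218
```

>>> send_rows([
  [0.0004,0.0013,0,0,0,-1.25],
  [0.0004,0.0013,0,0,0,-1.25],
  [0.0004,0.0013,0,0,0,-1.25],
  [0.0004,0.0013,0,0,0,-1.25],
  [0,0,0,0,0,0],
])

```text
clock: 18.65
eef_pos: [624.9, 39.2, 174.9]
tcp_rot: [-1.57, 0.086, -0.213]
contact_force: [3.9, -1.8, 3.4]
opening: 0.223
```

>>> send_rows([
  [0.001,0.001,0,0,0,-1.25],
  [0.001,0.001,0,0,0,-1.25],
  [0.0005,0.001,0,0,0,-1.25],
  [0.0005,0.001,0,0,0,-1.1],
  [0,0,0,0,0,0],
  [0,0,0,0,0,0],
])

```text
clock: 19.25
eef_pos: [626.5, 38.8, 170.0]
tcp_rot: [-1.57, 0.006, -0.214]
contact_force: [-3.5, 1.2, 3.0]
opening: 0.22
```

```bash
python3 chk.py s13
```

```text
19.25 [626.51762802  38.82408255 170.0422475 ] [-89.94203564   0.32910162 -12.23487069] [-3.48721071  1.2451098   2.95435072] [-0.04148025  0.16387703  0.01848516]
pred lip rel rail (rack axes) [0.8 0.4 8.2]
top z 4.011334661894726 87 front x -13.635321839339314 39
rail [ -0.65857257 126.77455856   6.53600186]
```

View pics/s13.png

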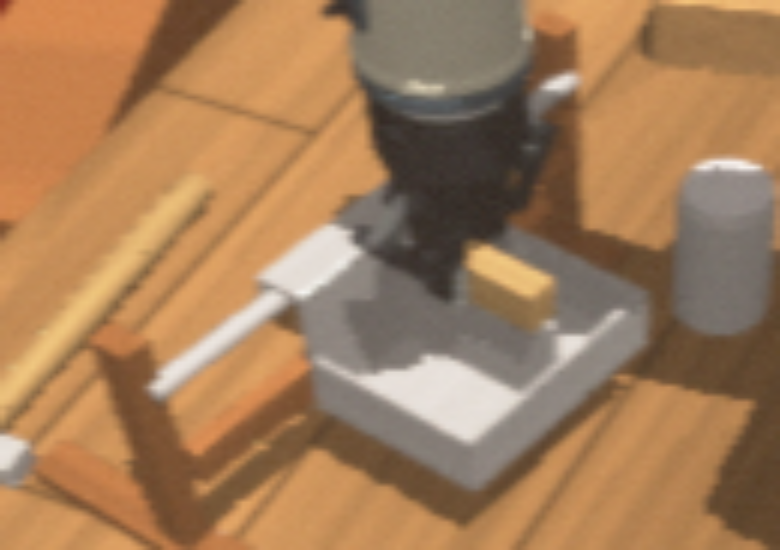

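>>> send_rows([
  [0,0,0,0,0,0],
  [0,0,0,0,0,0],
  [0,0,0,0,0,0],
  [0,0,0,0,0,0],
  [0,0,0,0,0,0],
], gripper=0.8)

```text
clock: 19.8
eef_pos: [627.8, 38.5, 170.4]
tcp_rot: [-1.57, 0.003, -0.214]
contact_force: [0.5, 1.6, -0.3]
opening: 0.798
```

```bash
python3 chk.py s14
```

```text
19.8 [627.80085716  38.46299606 170.42024409] [-89.93290672   0.17970264 -12.24104917] [ 0.46569279  1.56464145 -0.33747534] [ 0.0286568  -0.04983397  0.03257735]
pred lip rel rail (rack axes) [1.9 0.4 8.8]
top z 3.3720315431454324 87 front x -17.237646275304503 29
rail [ -0.82048336 126.39159917   6.18621668]
```

View pics/s14.png

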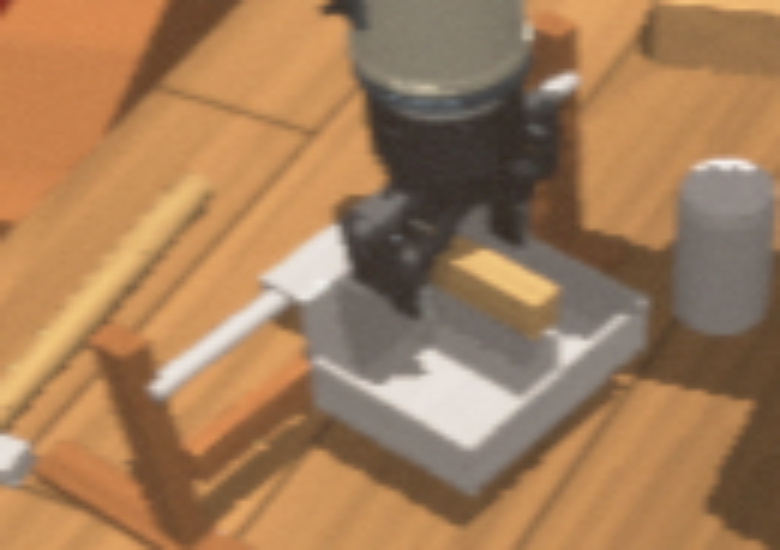

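The tray stays hanging with the fingers open and clear of the grip at (500,280). I withdraw straight up, then back toward the robot.

>>> send_rows([
  [0,-0.006,0,0,0,0],
  [0,-0.012,0,0,0,0],
  [0,-0.02,0,0,0,0],
  [0,-0.03,0,0,0,0],
  [0,-0.03,0,0,0,0],
  [0,-0.03,0,0,0,0],
  [0,-0.02,0,0,0,0],
  [0,0,0,0,0,0],
])

```text
clock: 20.65
eef_pos: [629.8, 38.4, 323.2]
tcp_rot: [-1.568, -0.003, -0.214]
contact_force: [0.1, -0.4, -0.5]
opening: 0.796
```

>>> send_rows([
  [-0.02,0,0,0,0,0],
  [-0.03,0,0,0,0,0],
  [-0.03,0,0,0,0,0],
  [-0.03,0,0,0,0,0],
  [-0.03,0,0,0,0,0],
  [-0.03,0,0,0,0,0],
  [-0.02,0,0,0,0,0],
  [0,0,0,0,0,0],
])

```text
clock: 21.45
eef_pos: [440.1, 78.8, 318.8]
tcp_rot: [-1.57, 0.004, -0.213]
contact_force: [-1.1, 0.1, 0.7]
opening: 0.799
```

```bash
python3 - <<'E'
from hook import *
from rig import imaging
s=r.sense();print(s["clock"],s["eef_pos"],s["contact_force"])
f=imaging.grab_frame("side"); cv2.imwrite("pics/s15.png",f["frame"][:,:,::-1])
Pc=cloud(f); Rz=R.from_euler('z',YAW,degrees=True); Q=Rz.inv().apply((Pc-C).reshape(-1,3)).reshape(Pc.shape)
H=cv2.cvtColor(f["frame"],cv2.COLOR_RGB2HSV); g=H[...,1]<60
# lip top; tray side-wall rim; front wall top
m=g&(abs(Q[...,0])<12)&(abs(Q[...,1])<70)&(abs(Q[...,2]-11)<8); print("lip top z rel rail (11)",np.median(Q[m][:,2]),m.sum())
m=g&(abs(Q[...,1])<70)&(Q[...,0]<-30)&(Q[...,0]>-110)&(Q[...,2]>-115)&(Q[...,2]<-85)
A=np.c_[Q[m][:,:2],np.ones(m.sum())]; co=np.linalg.lstsq(A,Q[m][:,2],rcond=None)[0]; print("floor plane slopes deg",np.degrees(co[:2]),co[2],m.sum())
m=g&(abs(Q[...,2]+46)<95)&(abs(Q[...,0])<140)&(Q[...,0]<30)&(abs(Q[...,1])<85)&(Q[...,2]>-105)
print("y range",np.percentile(Q[m][:,1],[0.5,99.5]))
m=g&(abs(Q[...,0]+15)<10)&(abs(Q[...,1])<65)&(Q[...,2]>-90)&(Q[...,2]<-5); 
A=np.c_[Q[m][:,1:],np.ones(m.sum())]; co=np.linalg.lstsq(A,Q[m][:,0],rcond=None)[0]; print("plate front x(-15) slopes y,z deg",np.degrees(co[:2]),co,m.sum())
f=imaging.grab_frame("top"); cv2.imwrite("pics/t15.png",f["frame"][:,:,::-1])
f=imaging.grab_frame("wrist"); cv2.imwrite("pics/w15.png",f["frame"][:,:,::-1])
E
```

```text
21.45 [440.09510892  78.78242433 318.83943953] [-1.12353313  0.07008667  0.71942411]
lip top z rel rail (11) 12.23360999121405 259
floor plane slopes deg [ 1.65063339 -0.94521855] -97.10712714353848 302
y range [-73.61355364  77.54744161]
plate front x(-15) slopes y,z deg [ 0.5964879  -1.79152045] [ 1.04106778e-02 -3.12679305e-02 -1.60065211e+01] 312
```

View pics/s15.png

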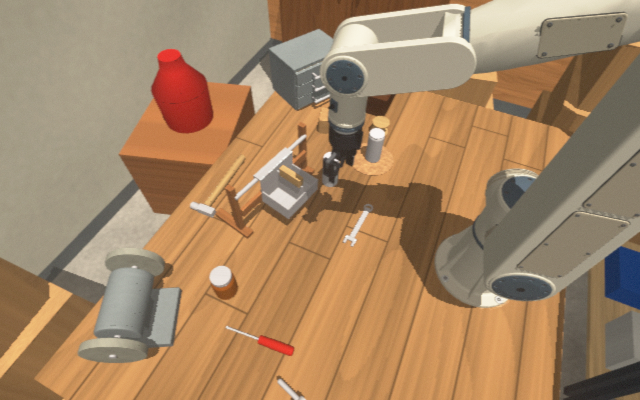

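View pics/t15.png

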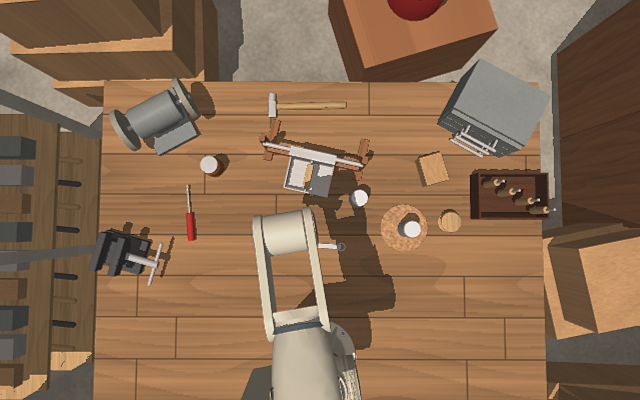

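View pics/w15.png

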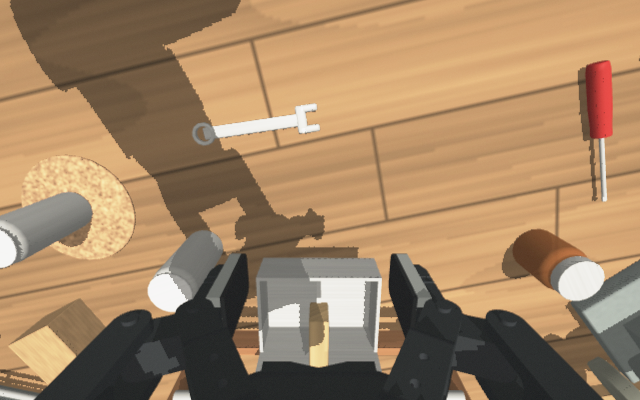

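```bash
python3 - <<'E'
from hook import *
from rig import imaging
Rz=R.from_euler('z',YAW,degrees=True)
for n in("side","top"):
    fs=[imaging.grab_frame(n) for _ in range(4)]; f=fs[0]
    D=np.mean([x["depth"] for x in fs],0); f["depth"]=D; Pc=cloud(f); Q=Rz.inv().apply((Pc-C).reshape(-1,3)).reshape(Pc.shape)
    H=cv2.cvtColor(f["frame"],cv2.COLOR_RGB2HSV); g=H[...,1]<60
    def fit(m,ax,nm,exp):
        P=Q[m]; o=[i for i in range(3) if i!=ax]
        for _ in range(3):
            A=np.c_[P[:,o],np.ones(len(P))]; co=np.linalg.lstsq(A,P[:,ax],rcond=None)[0]; e=P[:,ax]-A@co; P=P[abs(e)<2.5*max(e.std(),.5)]
        print(n,nm,len(P),"slopes deg",np.degrees(co[:2]).round(2),"mean",P.mean(0).round(1),"exp",exp)
    fit(g&(abs(Q[...,1])<62)&(Q[...,0]<-30)&(Q[...,0]>-110)&(abs(Q[...,2]+98)<10),2,"floor","0")
    fit(g&(abs(Q[...,0]+15)<8)&(abs(Q[...,1])<62)&(Q[...,2]>-85)&(Q[...,2]<-5),0,"plate front","x-15")
    fit(g&(abs(Q[...,0]-0)<11)&(abs(Q[...,1])<70)&(abs(Q[...,2]-11)<8),2,"liptop","z11")
    fit((abs(Q[...,2]+185)<12)&(Q[...,0]<-120)&(Q[...,0]>-300)&(abs(Q[...,1])<250),2,"table","z-185")
    fit(g&(Q[...,0]<-112)&(Q[...,0]>-130)&(abs(Q[...,1])<70)&(abs(Q[...,2]+45)<8),2,"front rim","-44")
E
```

```text
side floor 241 slopes deg [ 2.23 -0.01] mean [ -63.4   16.8 -100.2] exp 0
side plate front 248 slopes deg [-0.02 -2.36] mean [-14.   16.4 -39. ] exp x-15
side liptop 232 slopes deg [2.2  0.08] mean [-0.   1.6 12.5] exp z11
side table 6617 slopes deg [ 0.01 -0.  ] mean [-210.1   29.6 -183.4] exp z-185
side front rim 34 slopes deg [ 7.12 -0.11] mean [-117.5   -6.1  -52. ] exp -44
top floor 660 slopes deg [ 2.45 -0.12] mean [ -70.3   -1.2 -102.5] exp 0
top plate front 81 slopes deg [ 0.   -2.46] mean [-15.6  -1.2 -42.3] exp x-15
top liptop 293 slopes deg [ 2.31 -0.1 ] mean [-0.1 -0.2 10.5] exp z11
top table 4726 slopes deg [-0.01 -0.03] mean [-194.6  -11.9 -185.5] exp z-185
top front rim 9 slopes deg [56.79  3.38] mean [-119.1  -14.9  -49.9] exp -44
```

```bash
python3 - <<'E'
from h import *
from rig import r,imaging
f=imaging.grab_frame("top");P=cloud(f)
def c(n,u0,u1,v0,v1,z0,z1):
    S=P[v0:v1,u0:u1].reshape(-1,3);S=S[(S[:,2]>z0)&(S[:,2]<z1)];print(n,S.mean(0).round(1),len(S))
c("tin",398,428,215,245,125,145);c("tinR",345,375,185,212,115,150);c("jar",195,225,150,180,85,115);c("spool",435,470,205,240,40,70);c("carton",410,455,145,195,55,85)
print(r.sense()["clock"]);r.sign_off()
E
```

```text
tin [ 445.7 -303.   133.1] 211
tinR [ 547.8 -128.7  128.9] 224
jar [661.4 380.4  98.8] 251
spool [ 470.2 -455.    54.4] 314
carton [ 653.7 -391.8   69.5] 683
22.05
the job is handed in; nothing more can be done
```

The tin is on the mat, the tray hangs on the rail, and I handed the job in at 22.05 s. The hung tray came out not quite level, as described below.

- **Tin:** I took the left-hand tin from in front of the rack and stood it upright at the middle of the cork mat. Its top measured (446, -303, 133) mm against a mat centre of about (446, -302).
- **Tray:** I picked it up by the grip, tipped its front up 20°, hooked the lip over the middle of the rail and swung it down until the gripper read 0.3° from level. I let go only once it touched the board, and the reported wrist forces stayed under about 7 N.
- **Position on the rail:** The last images show the lip on the rail, centred to within about 2 mm.
- **Not quite level:** Both cameras show the front about 2.3° low. After I let go, the tray seems to have slid 3 to 4 mm forward, until the lip's leg met the rail. I took this to be how it naturally hangs in the slot's play and left it. It means the back is not perfectly flat against the board, and the lip is at or near the 4 mm limit.
- **Other things:** The look-alike tin, jar, spool and carton measured within 1 mm of their starting positions. I checked the wrench and screwdriver only by eye, and neither appears to have moved. The gripper was clear of everything.

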